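# Hook the jaw tray out from under the rack shelf

## Task

Use the orange-handled pull hook to bring out the blue tray of chuck jaws: drop its turned-down end into the loop on the tray's front and drag the tray along its lane until the whole box is clear of the yellow shelf above but still fully on the rack's base plate. Pull with the hook only, keeping the gripper off both trays and leaving the grey tray where it is. Then unhook and set the pull hook down (not dropped) on the open bench, clear of the rack and trays.

Things in the scene. Friction and masses are not known exactly. Their poses are not given: they have to be found in the camera images.
- hook: pull hook, 0.3 kg, standing on the bench. Orange block handle 90 (x) x 30 (y) x 44 (z) mm. Origin: centre of the handle's underside; x along the handle to the hook end, z up. An 8 mm steel rod runs level from the handle's end, its centre 38 mm above the underside, and turns straight down at x = 130 mm, ending 6 mm above underside level. Balance point about x = 15 mm.
- hook_tip (a point): lowest point of the hook's turned-down end (8 mm thick): 130 mm ahead of the hook's origin along its x and 6 mm above its underside; axes as the hook's
- blue_tray: the tray to pull out: open blue plastic box 120 (x) x 90 (y) x 60 mm high, three steel chuck jaws fixed in it, 0.4 to 0.8 kg, sliding freely on the rack's base plate in either of the two lanes. Origin: centre of its underside; its -x side is the front, with the loop, facing the rack's open front; z up
- blue_loop (a point): centre of the opening of the blue tray's loop, a level D of 8 mm round bar on the tray's front, bar centre 52 mm above the tray's underside. It lies 78 mm from the tray's origin along its -x. Seen from above the opening is 40 mm wide (y) and 36 mm deep (60 to 96 mm ahead of the tray's origin); the bar ends at 104 mm. Axes as the tray's
- grey_tray: bystander, to be left alone: same size and loop as the blue tray, but grey, with two brass parts fixed in it, in the other lane. Origin and axes likewise
- rack: fixed steel rack. Origin: centre of underside; x from open front (-x) to closed back, z up. Base plate 320 (x) x 230 (y) x 8 mm. Lanes along x at y = +55 and -55 mm, 100 mm wide between strips 20 mm over the bench. Yellow shelf (underside 90, cartons to 180 mm) over x = 30 to 160 mm; open above from there to the front end, x = -160 mm. Tray is wholly out at origin x -30 to -100 mm
Mind the look-alikes: they are no part of the job. Of the things that look like the hook, the smaller one is meant.

How it is judged (in metres and radians):
On the way, in this order (a step that is already met when the one before it is completed fails the run):
1. the held hook's end is down in the blue tray's loop, the tray still within 30 mm of its start (x of hook_tip in the frame of blue_tray between -0.102 and -0.055 m and y of hook_tip in the frame of blue_tray between -0.024 and 0.024 m and z of hook_tip in the frame of blue_tray below 0.05 m and contact force between the fingers and hook above 1 N and distance of blue_tray from where it was at the start of the episode below 0.03 m), for 0.1 s.
2. the blue tray's box is wholly clear of the shelf and wholly on the base plate, with the held hook's end still in its loop (x of blue_tray in the frame of rack between -0.107 and -0.027 m and x of hook_tip in the frame of blue_tray between -0.102 and -0.055 m and y of hook_tip in the frame of blue_tray between -0.024 and 0.024 m and z of hook_tip in the frame of blue_tray below 0.056 m and contact force between the fingers and hook above 1 N), for 0.1 s.
At the end, for the whole second after the job is handed in: Blue tray flat and still on the base plate, wholly out from under the shelf and not past the plate's end (origin at rack x -27 to -107 mm, tilt under 7 degrees); hook at rest on the bench (origin under 30 mm, tip under 45 mm high), off rack and trays; grey tray within 20 mm of its start (x of blue_tray in the frame of rack between -0.107 and -0.027 m and z of blue_tray in the frame of rack below 0.016 m and angle between blue_tray's own z axis and vertical below 0.12 rad and linear speed of each of blue_tray, hook below 0.02 m/s and height (world z) of hook below 0.03 m and height (world z) of hook_tip below 0.045 m and contact force between hook and rack below 0.1 N and contact force between hook and blue_tray below 0.1 N and contact force between hook and grey_tray below 0.1 N and distance of grey_tray from where it was at the start of the episode below 0.02 m); the robot touches nothing.
It fails at once if the grey tray is moved more than 20 mm (distance of grey_tray from where it was at the start of the episode above 0.02 m).
It fails at once if the gripper or arm touches a tray (contact force between any of the arm, the fingers and blue_tray above 1 N or contact force between any of the arm, the fingers and grey_tray above 1 N).
It fails at once if the hook is let go in the air, more than 80 mm up (height (world z) of hook above 0.08 m and contact force between the fingers and hook below 0.1 N).
It also fails if it takes over 43 s, if anything falls off the work surface, if the arm or the gripper's body presses on something with over 40 N, if the wrist force passes 120 N, or if a joint passes its speed limit or range.

## Robot

A 6-joint arm with a two-finger parallel gripper is mounted at the origin on the work surface. World frame = base frame: x ahead of the robot, y to its left, z up, the work surface at z = 0. Lengths are in mm, angles in rad, forces in N, time in s.
With the tool pointing down it reaches from about 375 to 825 mm from the base axis. Payload 5.5 kg.
Tool frame: the origin (TCP) lies midway between the tips of the shut fingers; the grasp point (between the pads) lies 19 mm behind it; z points along the fingers, y is the line along which they close (so a half turn about z gives the same grasp; the last joint's range is limited). The gripper opens to 85 mm and grips with 20 to 120 N. Pads are 22 mm wide; open, the fingers measure 114 mm over their backs; the gripper's body (76 mm by 85 mm) begins 54 mm behind the grasp point. The pads swing forward as they close: fully open they stand 13 mm farther back than shut.
Start: joints at [-1.101, 0.314, -0.047, 1.21, 0, 1.571], TCP at [271.621, -534.992, 231.299] pointing down, gripper open.
Joint ranges: [-2.67, 2.67], [-0.69, 1.73], [-1.03, 1.25], [-2.08, 2.16], [-1.42, 1.45], [-3.14, 3.14]. Speed limits (rad/s): [2.39, 2.39, 3.01, 3.14, 3.14, 3.14].

## Interface

Orientations are given as a unit quaternion [w, x, y, z].
In Python, from workcell import r, eyes gives the robot as it stands.
- The arm moves only by the shell command python3 -m inch 'ROWS' [FORCE]. ROWS is text: rows parted by semicolons, each of 7 numbers parted by spaces: the shift along the tool's x, y, z in m, then the turn, a rotation vector about the tool's x, y, z in rad, then the opening, from -1 (shut) to 1 (fully open), so that 0 is half open. In form: dx dy dz ax ay az claw; .... A call has 1 to 8 rows; each row shifts and turns the commanded pose from where the row before left it, along the tool's axes as they then stand; what a row does not reach is not made up. A row lasts 1/10 s, in which the tool goes at most 50 mm and 8.59 degrees, less where a joint would pass 70% of its speed; a pose out of reach is approached as far as the arm can. A call is refused whole if a number of a shift passes 0.05 or a number of a turn 0.15, either way. A call with a gripper value outside its range is refused whole. The fingers move at their own pace and stop on an object; FORCE is the grip in N (left out, the last holds). Time passes only in rows, so rows that do not move let the fingers close. It gives the time, the measured TCP pose, the force, the opening and the grip force at its end, in the units of the state.
- r.sense(): the state, without advancing time (a new reading comes with each control period).
- eyes.read_camera(name): name is "side" or "top"; returns a dict with "pixels" (400x640x3 uint8, red, green, blue), "fx", "fy", "cx", "cy" (pixels), "world_from_camera" (4x4, takes a point from camera to world coordinates). Camera axes: x right, y down, z forward; pixel columns grow to the right and rows downward; lengths in mm; the calibration is good to about 2 mm. A picture is of the moment at which its call begins. There is no depth.
- r.hand_in(): hands the job in; it is judged then, once.
Trained networks look in a picture, given as the dict that the camera call returned (one of the last four; its "shot" number tells which), for a name from the list of things; names that differ only in an ending like _2 or _b are one class to them, and where a whole thing is asked for, a point or a joint stands for the part that bears it (a point fixed in the world has none). Each returns a list of dicts, best first, with "conf" (0 to 1); they miss things now and then, are a little off and sometimes report something else, mostly with a low value. They report only what shows in the picture. A call takes as long as a camera call. They do not tell look-alikes from the thing itself.
- eyes.search_frame(picture, query): "bbox" ([left, top, width, height] in pixels, round what is visible of it).
- eyes.landmark_of(picture, query): "position" ([column, row] in pixels: a listed point, or the origin of a listed thing).
The state is a dict: "t": time; "q": joint angles; "dq": joint speeds; "joint_torque": joint torques, N m; "ee_pos": TCP position; "tcp_rot": TCP orientation; "ft_force": force on the tool from outside, world axes, zero at the start; "wrist_torque": the same for the moment, N m; "opening": finger opening in mm; "gripper_force": force on a finger pad.
Only numpy, scipy, OpenCV 4.12 (cv2) and the standard library are available. Lean on these libraries where they do the work, as an engineer would, in place of code of your own. Each camera call takes 0.05 s, during which the arm holds its last target. There are 200 camera calls.

## Working session

There is one attempt and no reset: what is moved stays moved. The work goes in short steps, Python scripts to look and compute and a shell command to move; the robot and the scene stay as the last step left them, time stands still between calls to the robot, and variables do not carry over. Pictures are saved under pics/ and viewed, at most 10 in all, crops included, and the job is handed in when it is done.

```bash
mkdir -p pics; cat > h.py <<'E'
import numpy as np,cv2
from workcell import r,eyes
def ray(p,px):
    M=np.array(p["world_from_camera"]);d=M[:3,:3]@np.array([(px[0]-p["cx"])/p["fx"],(px[1]-p["cy"])/p["fy"],1]);return M[:3,3],d
def onz(p,px,z):
    o,d=ray(p,px);return (o+d*(z-o[2])/d[2]).round(1)
def proj(p,X):
    M=np.linalg.inv(np.array(p["world_from_camera"]));c=M[:3,:3]@np.array(X)+M[:3,3];return np.array([p["fx"]*c[0]/c[2]+p["cx"],p["fy"]*c[1]/c[2]+p["cy"]]).round(1)
def save(n,im): cv2.imwrite("pics/"+n+".png",im[:,:,::-1])
E
python3 - <<'E'
from h import *
for c in("top","side"):
    p=eyes.read_camera(c);save(c+"0",p["pixels"]);print(c,np.array(p["world_from_camera"])[:3,3])
    for q in("hook","blue_tray","grey_tray","rack"):
        print(q,[(b["bbox"],round(b["conf"],2)) for b in eyes.search_frame(p,q)[:4]])
    for q,z in(("hook",0),("hook_tip",6),("blue_tray",8),("blue_loop",60),("grey_tray",8),("rack",0)):
        print(q,[(np.round(b["position"],1).tolist(),round(b["conf"],2),onz(p,b["position"],z)) for b in eyes.landmark_of(p,q)[:4]])
E
```

```text
top [ 397.00445277  116.45017108 1034.35913266]
hook [([228.8, 210.2, 54.1, 17.3], 0.83), ([192.6, 234.6, 24.8, 100.1], 0.55)]
blue_tray [([413.7, 173.1, 31.0, 37.9], 0.95)]
grey_tray [([404.6, 131.3, 32.6, 39.3], 0.62)]
rack [([351.7, 112.2, 162.4, 112.7], 0.65)]
hook [([206.3, 258.9], 0.86, array([358. , 403.3,   0. ])), ([251.0, 219.1], 0.8, array([463.6, 291.7,   0. ]))]
hook_tip [([297.5, 206.0], 0.95, array([500. , 170.2,   6. ])), ([199.9, 329.6], 0.61, array([181.3, 408.5,   6. ]))]
blue_tray [([446.0, 194.0], 0.93, array([ 539.6, -221.4,    8. ]))]
blue_loop [([423.3, 194.0], 0.96, array([ 531.2, -147.1,   60. ]))]
grey_tray [([437.3, 150.0], 0.98, array([ 658.1, -200.1,    8. ]))]
rack [([415.9, 172.9], 0.6, array([ 596.1, -144.1,    0. ]))]
side [366.05835014 849.34846811 728.95289225]
hook [([337.4, 302.8, 135.7, 56.0], 0.6), ([317.1, 228.4, 14.7, 74.7], 0.56)]
blue_tray [([311.6, 122.7, 33.2, 32.7], 0.9)]
grey_tray [([273.3, 124.5, 31.9, 25.0], 0.88)]
rack [([259.2, 76.2, 91.4, 115.8], 0.86)]
hook [([368.3, 334.0], 0.79, array([359.2, 393. ,   0. ])), ([323.1, 283.9], 0.62, array([463.9, 295.4,   0. ]))]
hook_tip [([319.4, 236.6], 0.7, array([496.3, 169.8,   6. ])), ([464.2, 360.0], 0.7, array([187.4, 414.8,   6. ]))]
blue_tray [([329.4, 140.5], 0.68, array([ 542.2, -219.1,    8. ])), ([306.5, 156.4], 0.54, array([ 591.6, -127.4,    8. ]))]
blue_loop [([325.1, 138.4], 0.74, array([ 543., -150.,   60.]))]
grey_tray [([292.3, 140.0], 0.96, array([ 650.6, -200.2,    8. ]))]
rack [([306.1, 158.2], 0.66, array([ 593.3, -129.6,    0. ]))]
```

View pics/top0.png

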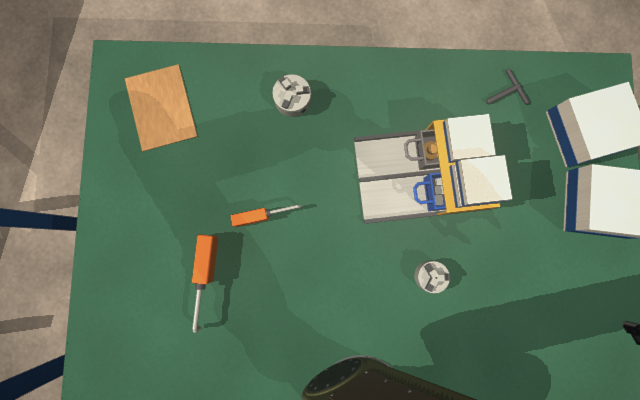

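View pics/side0.png

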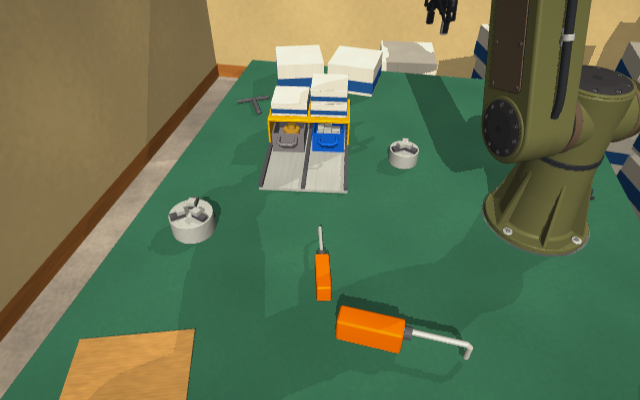

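```bash
python3 - <<'E'
from h import *
p=eyes.read_camera("top");im=p["pixels"]
a=cv2.resize(im[105:230,345:475],None,fx=4,fy=4,interpolation=3)[:500]
b=cv2.resize(im[200:235,225:325],None,fx=5.2,fy=5.2,interpolation=3)
W=800;c=np.zeros((600,W,3),np.uint8);c[:400,:416]=cv2.resize(im[105:230,345:475],(416,400),interpolation=3)
s=eyes.read_camera("side");c[:400,420:800]=cv2.resize(s["pixels"][70:200,250:373],(380,400),interpolation=3)
c[405:587,:520]=cv2.resize(b,(520,182));save("crop1",c)
for q,z in((p,44),(s,44)):
    hsv=cv2.cvtColor(q["pixels"],cv2.COLOR_RGB2HSV);m=cv2.inRange(hsv,(5,180,120),(16,255,255))
    n,l,st,ce=cv2.connectedComponentsWithStats(m)
    for i in range(1,n):
        if st[i,4]>100:
            rc=cv2.minAreaRect(np.argwhere(l==i)[:,::-1].astype(np.float32));bx=cv2.boxPoints(rc);print(st[i],bx.round(1).tolist(),[onz(q,v,z)[:2].tolist() for v in bx])
E
```

```text
[231 208  37  18 411] [[230.0, 215.0], [264.6000061035156, 207.3000030517578], [267.20001220703125, 219.0], [232.60000610351562, 226.60000610351562]] [[470.1, 337.4], [491.3, 251.1], [461.9, 243.6], [440.9, 329.6]]
[192 235  21  49 743] [[191.60000610351562, 281.79998779296875], [197.60000610351562, 233.8000030517578], [212.89999389648438, 235.6999969482422], [206.89999389648438, 283.70001220703125]] [[303.1, 424.2], [421.3, 415.9], [417.3, 377.6], [299.1, 386.4]]
[217  64  29  13 260] [[216.0, 74.5999984741211], [217.0, 64.0], [245.0, 66.69999694824219], [244.0, 77.30000305175781]] [[999.3, -497.1], [1027.9, -581.0], [919.3, -579.4], [895.4, -496.5]]
[315 254  16  47 658] [[314.20001220703125, 254.10000610351562], [329.0, 253.39999389648438], [331.20001220703125, 299.8999938964844], [316.3999938964844, 300.6000061035156]] [[490.4, 256.9], [460.6, 248.9], [436.1, 362.6], [463.1, 369.6]]
[ 336  305   69   48 2144] [[332.29998779296875, 337.6000061035156], [340.3999938964844, 303.70001220703125], [406.8999938964844, 319.6000061035156], [398.8999938964844, 353.3999938964844]] [[420.5, 439.9], [417.7, 367.6], [294.3, 377.6], [304.8, 447.1]]
```

View pics/crop1.png

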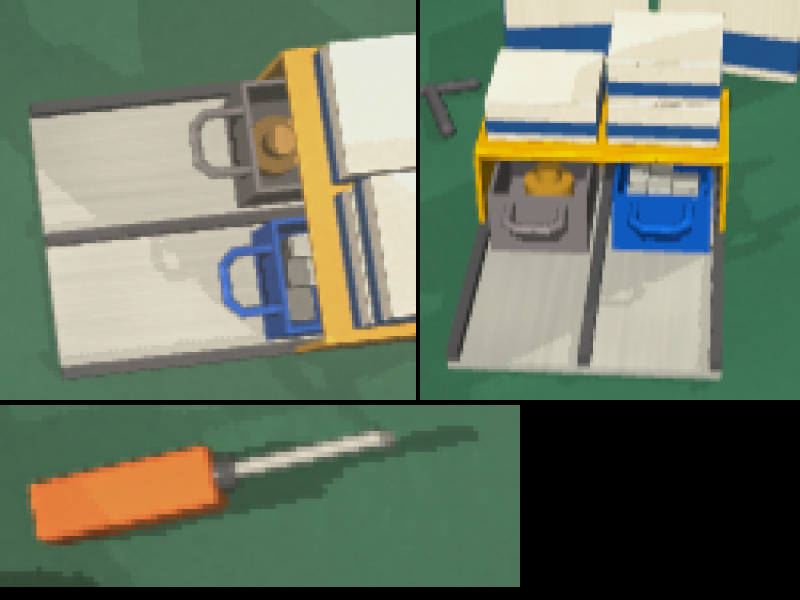

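Candidates for the hook in the top view are the small orange-handled tool at (249,217) and the large one at (203,260). The smaller one, at (249,217), is the right choice: its measured handle is 89×30 mm, and the crop confirms it. The blue tray's loop is at (423,194) and the rack's front corners are near (354,139) and (364,222). The black T-tool and the two chucks aren't relevant.

```bash
cat >> h.py <<'E'
from scipy.spatial.transform import Rotation as R
def go(pos,yaw=None):
    s=r.sense();q=s["tcp_rot"];T=R.from_quat([q[1],q[2],q[3],q[0]]);p=np.array(s["ee_pos"])
    d=T.inv().apply(np.array(pos)-p)
    print("tcp",p.round(1),"toolx yaw",np.degrees(np.arctan2(*T.as_matrix()[[1,0],0])).round(2),"shift",d.round(1))
    if yaw is not None:
        c,sn=np.cos(yaw),np.sin(yaw);
        for k in(0,1):
            c,sn=np.cos(yaw+k*np.pi),np.sin(yaw+k*np.pi)
            D=R.from_matrix(np.array([[c,sn,0],[sn,-c,0],[0,0,-1]]));print("turn",(T.inv()*D).as_rotvec().round(4))
E
python3 - <<'E'
from h import *
p=eyes.read_camera("top");s=eyes.read_camera("side")
print("elbow",onz(p,(300,206),40))
t=[onz(p,v,20) for v in((354.4,138.5),(364,221))];u=[onz(s,v,20) for v in((259.7,187.0),)]
print(t,u,[onz(s,v,8) for v in((347.1,191.9),(259.7,187.6))],onz(p,(364.4,223),8))
print(r.sense()["q"]);go([468,287,120],-1.33)
E
```

```text
elbow [496.8 162.1  40. ]
[array([681.3,  23.6,  20. ]), array([463.1,  -3.3,  20. ])] [array([676.2,  41.9,  20. ])] [array([456.8,   3.2,   8. ]), array([680.8,  30.6,   8. ])] [458.7  -5.8   8. ]
[-1.10099581e+00  3.13514468e-01 -4.70665216e-02  1.21019058e+00
 -3.39172911e-06  1.57080725e+00]
tcp [ 271.6 -535.   231.3] toolx yaw 26.92 shift [ 547.2 -644.1  111.3]
turn [ 0.     -0.      1.7998]
turn [ 0.      0.     -1.3418]
```

```bash
python3 -m inch '0.0355 -0.0305 0 0 0 0 1;0.0355 -0.0305 0 0 0 0 1;0.0355 -0.0305 0 0 0 0 1;0.0355 -0.0305 0 0 0 0 1;0.0355 -0.0305 0 0 0 0 1;0.0355 -0.0305 0 0 0 0 1;0.0355 -0.0305 0 0 0 0 1;0.0355 -0.0305 0 0 0 0 1' 50 && python3 -m inch '0.0355 -0.0305 0 0 0 0 1;0.0355 -0.0305 0 0 0 0 1;0.024 -0.042 0 0 0 0 1;0.024 -0.042 0 0 0 0 1;0.024 -0.042 0 0 0 0 1;0.024 -0.042 0 0 0 0 1;0.024 -0.042 0 0 0 0 1;0.024 -0.042 0 0 0 0 1' && python3 -m inch '0.024 -0.042 0 0 0 0 1;0.024 -0.042 0 0 0 0 1;0 0 0.01 0 0 -0.134 1;0 0 0.01 0 0 -0.134 1;0 0 0.01 0 0 -0.134 1;0 0 0.01 0 0 -0.134 1;0 0 0.01 0 0 -0.134 1;0 0 0.01 0 0 -0.134 1' && python3 -m inch '0 0 0.01 0 0 -0.134 1;0 0 0.01 0 0 -0.134 1;0 0 0.01 0 0 -0.134 1;0 0 0.01 0 0 -0.134 1;0 0 0 0 0 0 1;0 0 0 0 0 0 1'
python3 - <<'E'
from h import *
go([468,288,8],-1.33)
p=eyes.read_camera("top")
for q,z in(("hook",0),("hook_tip",6)):
    print(q,[(np.round(b["position"],1).tolist(),round(b["conf"],2),onz(p,b["position"],z)) for b in eyes.landmark_of(p,q)[:4]])
E
```

```text
t: 2.1
ee_pos: [414.8, -187.2, 231.6]
tcp_rot: [0.0, 0.973, 0.233, 0.0]
ft_force: [0.4, -0.3, 0.0]
opening: 85.7
gripper_force: 0.0
t: 2.9
ee_pos: [464.2, 189.6, 231.6]
tcp_rot: [0.0, 0.973, 0.233, 0.0]
ft_force: [2.5, -0.3, 1.0]
opening: 85.5
gripper_force: 0.0
t: 3.7
ee_pos: [478.0, 268.1, 171.0]
tcp_rot: [-0.008, 0.793, 0.609, 0.001]
ft_force: [0.1, 0.0, -0.3]
opening: 85.9
gripper_force: 0.0
t: 4.3
ee_pos: [477.6, 268.6, 131.4]
tcp_rot: [-0.008, 0.607, 0.795, 0.003]
ft_force: [0.6, -0.1, -0.2]
opening: 85.8
gripper_force: 0.0
tcp [477.6 268.6 131.4] toolx yaw 105.24 shift [ 19.2  -3.6 123.8]
turn [ 0.0257 -0.0073 -3.1163]
turn [-0.0047 -0.0165  0.0251]
hook [([251.5, 218.8], 0.51, array([464.4, 290.4,   0. ]))]
hook_tip [([301.7, 206.4], 0.49, array([499.2, 159.2,   6. ]))]
```

```bash
python3 -m inch '0.0185 -0.0035 0 -0.005 -0.016 0.025 1;0 0 0.03 0 0 0 1;0 0 0.03 0 0 0 1;0 0 0.03 0 0 0 1;0 0 0.02 0 0 0 1;0 0 0.01 0 0 0 1;0 0 0 0 0 0 1'
python3 - <<'E'
from h import *
go([467.5,287,8],-1.33)
s=eyes.read_camera("side");t=eyes.read_camera("top")
c=np.zeros((400,800,3),np.uint8);c[:,:400]=cv2.resize(s["pixels"][200:320,260:380],(400,400),interpolation=3);c[:,400:]=cv2.resize(t["pixels"][160:280,200:320],(400,400),interpolation=3)
save("grasp",c)
E
```

```text
t: 5.15
ee_pos: [468.7, 285.2, 10.8]
tcp_rot: [-0.0, 0.616, 0.788, -0.0]
ft_force: [0.1, 0.3, -0.7]
opening: 85.7
gripper_force: 0.0
tcp [468.7 285.2  10.8] toolx yaw 103.94 shift [ 2.1 -0.8  2.8]
turn [ 0.0000e+00 -1.8000e-03 -3.1391e+00]
turn [-0.0012 -0.      0.0025]
```

View pics/grasp.png

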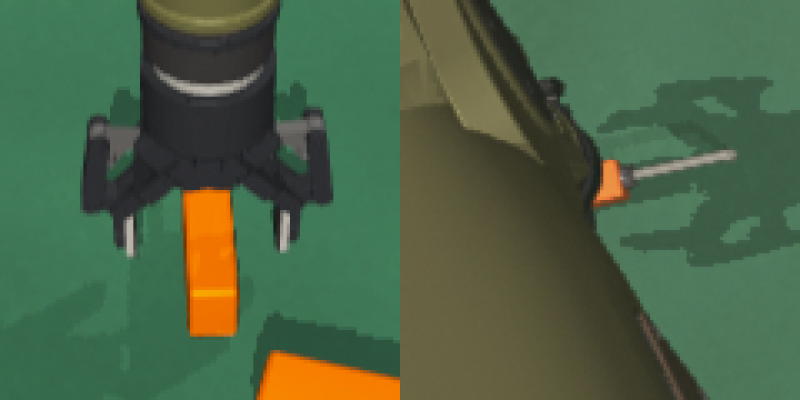

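The fingers straddle the handle evenly in the side crop, at about (205,230). Next I close and lift.

```bash
python3 -m inch '0.002 0 0 0 0 0 -1;0 0 0 0 0 0 -1;0 0 0 0 0 0 -1;0 0 0 0 0 0 -1;0 0 0 0 0 0 -1;0 0 0 0 0 0 -1;0 0 0 0 0 0 -1' 60; python3 -m inch '0 0 -0.015 0 0 0 -1;0 0 -0.03 0 0 0 -1;0 0 -0.03 0 0 0 -1;0 0 -0.015 0 0 0 -1;0 0 0 0 0 0 -1;0 0 0 0 0 0 -1'
python3 - <<'E'
from h import *
s=eyes.read_camera("side");t=eyes.read_camera("top")
for p in(t,s):
    for q,z in(("hook",88),("hook_tip",94),("blue_loop",60),("blue_tray",8)):
        print(q,[(np.round(b["position"],1).tolist(),round(b["conf"],2),onz(p,b["position"],z)) for b in eyes.landmark_of(p,q)[:3]])
go([0,0,0],-1.449)
c=np.zeros((400,800,3),np.uint8);c[:,:400]=cv2.resize(s["pixels"][180:300,260:380],(400,400),interpolation=3);c[:,400:]=cv2.resize(t["pixels"][160:280,200:320],(400,400),interpolation=3)
save("lift",c)
E
```

```text
t: 5.95
ee_pos: [469.0, 287.7, 12.2]
tcp_rot: [-0.0, 0.616, 0.788, 0.001]
ft_force: [-2.3, -0.5, 5.9]
opening: 29.0
gripper_force: 60.9
t: 6.55
ee_pos: [468.5, 287.3, 100.9]
tcp_rot: [-0.0, 0.616, 0.788, 0.0]
ft_force: [-0.5, -0.7, -3.4]
opening: 28.8
gripper_force: 59.9
hook [([246.9, 216.4], 0.86, array([464.2, 286.9,  88. ]))]
hook_tip [([297.6, 202.7], 0.52, array([499.2, 165.6,  94. ]))]
blue_loop [([422.7, 193.0], 0.72, array([ 533.7, -145.6,   60. ])), ([444.8, 190.5], 0.53, array([ 541.2, -201.4,   60. ]))]
blue_tray [([446.6, 191.2], 0.95, array([ 547.1, -223.1,    8. ]))]
hook [([367.6, 335.0], 0.63, array([361. , 450.2,  88. ])), ([325.9, 255.8], 0.58, array([459.3, 294.8,  88. ]))]
hook_tip [([465.3, 361.3], 0.75, array([207.6, 469.6,  94. ]))]
blue_loop []
blue_tray []
tcp [468.7 287.4 101.4] toolx yaw 103.99 shift [-165.7 -524.3  101.2]
turn [ 7.0000e-04  3.0000e-04 -3.0193e+00]
turn [ 0.0002 -0.0005  0.1223]
```

View pics/lift.png

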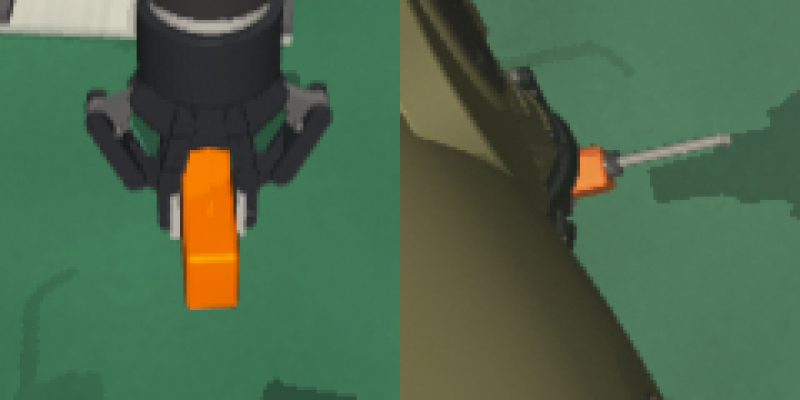

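The hook is held level and square in both crops, with the tip at about top pixel (298,202). Next I turn to the rack's heading and go above the loop.

```bash
python3 -m inch '0 0 0 0 0 0.061 -1;0 0 0 0 0 0.061 -1;-0.045 0.002 0 0 0 0 -1;-0.045 0.002 0 0 0 0 -1;-0.045 0.002 0 0 0 0 -1;-0.045 0.002 0 0 0 0 -1;-0.045 0.002 0 0 0 0 -1;-0.045 0.002 0 0 0 0 -1' >/dev/null; python3 -m inch '-0.028 0.001 0 0 0 0 -1;-0.015 0 0 0 0 0 -1;0 0 0 0 0 0 -1;0 0 0 0 0 0 -1;0 0 0 0 0 0 -1'
python3 - <<'E'
from h import *
s=eyes.read_camera("side");t=eyes.read_camera("top")
for p in(t,s):
    for q,z in(("hook_tip",95),("blue_loop",60),("grey_tray",8)):
        print(q,[(np.round(b["position"],1).tolist(),round(b["conf"],2),onz(p,b["position"],z)) for b in eyes.landmark_of(p,q)[:3]])
go([520,-22,101],-1.449)
c=np.zeros((400,800,3),np.uint8);c[:,:400]=cv2.resize(s["pixels"][100:200,260:360],(400,400),interpolation=3);c[:,400:]=cv2.resize(t["pixels"][120:220,360:460],(400,400),interpolation=3)
save("above",c)
E
```

```text
t: 8.35
ee_pos: [519.6, -20.4, 101.4]
tcp_rot: [-0.0, 0.662, 0.749, 0.001]
ft_force: [0.4, 1.8, -3.1]
opening: 29.1
gripper_force: 59.8
hook_tip [([200.5, 331.5], 0.66, array([195.7, 381.6,  95. ]))]
blue_loop []
grey_tray []
hook_tip [([465.3, 363.1], 0.83, array([208. , 473.2,  95. ]))]
blue_loop [([325.1, 140.1], 0.72, array([ 541.5, -141.7,   60. ]))]
grey_tray [([289.0, 141.7], 0.58, array([ 658. , -189.5,    8. ]))]
tcp [519.9 -21.3 101.5] toolx yaw 97.03 shift [-0.7  0.   0.5]
turn [ 1.0000e-03  1.0000e-03 -3.1408e+00]
turn [ 0.0006 -0.0007  0.0008]
```

View pics/above.png

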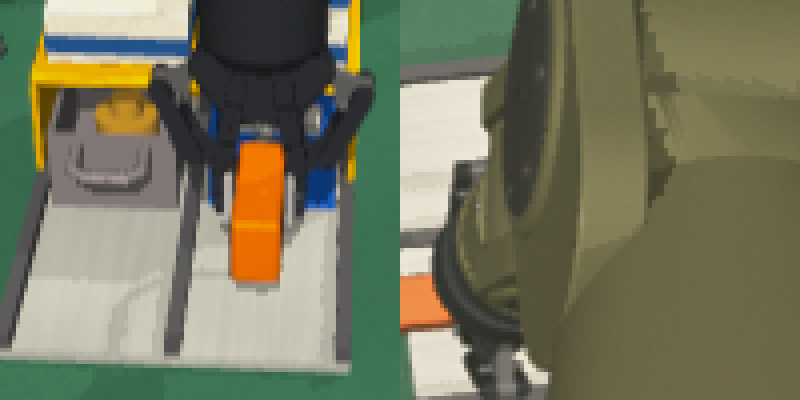

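```bash
python3 - <<'E'
from h import *
s=eyes.read_camera("side");t=eyes.read_camera("top")
u=np.array([.1216,-.9926]);o=np.array([519.4,-17.5])
for x,z in((-45,133),(-45,89),(45,133)): print(x,z,proj(s,[*(o+x*u),z]))
for z,px in((133,(324.25,156.25)),(89,(323.2,170.7)),(133,(325.5,135.7))): print(onz(s,px,z))
print("bar outer/top",onz(t,(414.4,193.4),60),"box front top edge",onz(t,(426.9,192.5),68))
print("side bar front",onz(s,(326.5,147.5),60), "side box front top", onz(s,((664-420)/3.09+250,193/3.077+70),68))
E
```

```text
-45 133 [323.9 154.7]
-45 89 [323.7 169.6]
45 133 [326.2 133.7]
[512.   33.2 133. ]
[514.3  31.7  89. ]
[524.9 -53.  133. ]
bar outer/top [ 532.3 -124.7   60. ] box front top edge [ 534.1 -154.    68. ]
side bar front [ 531.3 -107.4   60. ] side box front top [ 535.5 -168.1   68. ]
```

```bash
python3 -m inch '0 0 0.01 0 0 0 -1;0 0 0.01 0 0 0 -1;0 0 0.01 0 0 0 -1;0 0 0 0 0 0 -1'; python3 -m inch '0 0 0.01 0 0 0 -1;0 0 0.01 0 0 0 -1;0 0 0 0 0 0 -1;0 0 0 0 0 0 -1'
python3 - <<'E'
from h import *
s=eyes.read_camera("side");t=eyes.read_camera("top")
go([520,-22,52],-1.449)
for p in(t,s):
    for q,z in(("hook_tip",46),("blue_loop",60),("grey_tray",8)):
        print(q,[(np.round(b["position"],1).tolist(),round(b["conf"],2),onz(p,b["position"],z)) for b in eyes.landmark_of(p,q)[:3]])
E
```

```text
t: 9.25
ee_pos: [518.1, -21.6, 69.2]
tcp_rot: [-0.002, 0.663, 0.749, -0.001]
ft_force: [0.7, 0.5, -3.5]
opening: 29.4
gripper_force: 59.8
t: 9.65
ee_pos: [519.5, -21.5, 51.0]
tcp_rot: [-0.0, 0.663, 0.749, 0.0]
ft_force: [-0.4, -0.2, -3.1]
opening: 29.2
gripper_force: 59.8
tcp [520.2 -21.6  51.7] toolx yaw 96.99 shift [-0.4 -0.2 -0.3]
turn [ 9.0000e-04  1.6000e-03 -3.1414e+00]
turn [ 0.001  -0.0006  0.0002]
hook_tip [([200.2, 329.0], 0.98, array([191.1, 396.5,  46. ]))]
blue_loop []
grey_tray [([371.1, 198.4], 0.72, array([523.8, -23.1,   8. ]))]
hook_tip [([465.9, 360.3], 0.71, array([194.5, 438.8,  46. ]))]
blue_loop [([329.4, 138.2], 0.67, array([ 531.5, -153.3,   60. ]))]
grey_tray [([289.2, 142.5], 0.59, array([ 656.4, -185.6,    8. ]))]
```

```bash
for i in 1; do python3 -m inch '0.005 0 0 0 0 0 -1;0.007 0 0 0 0 0 -1;0.007 0 0 0 0 0 -1;0.007 0 0 0 0 0 -1;0.007 0 0 0 0 0 -1;0.007 0 0 0 0 0 -1'; done; python3 - <<'E'
from h import *
s=eyes.read_camera("side");go([520,-22,52],-1.449)
for q in("blue_tray","blue_loop"): print(q,[(np.round(b["position"],1).tolist(),round(b["conf"],2),onz(s,b["position"],8 if q=="blue_tray" else 60)) for b in eyes.landmark_of(s,q)[:3]])
save("pull",cv2.resize(s["pixels"][80:220,250:390],(560,560),interpolation=3))
E
```

```text
t: 10.65
ee_pos: [514.9, 18.6, 51.5]
tcp_rot: [0.0, 0.663, 0.749, 0.0]
ft_force: [0.4, -4.0, -2.9]
opening: 29.5
gripper_force: 59.7
tcp [514.8  19.7  51.5] toolx yaw 97.05 shift [-42.    0.1  -0.6]
turn [ 2.4000e-03  8.0000e-04 -3.1404e+00]
turn [ 0.0005 -0.0016  0.0012]
blue_tray [([329.6, 147.3], 0.48, array([ 535.5, -184.5,    8. ]))]
blue_loop [([329.2, 142.8], 0.56, array([ 528.1, -130.9,   60. ]))]
```

View pics/pull.png

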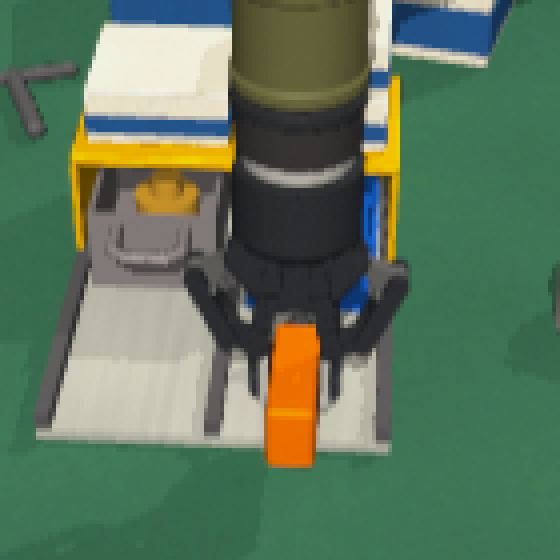

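The tray is following: about 4 N of drag, and the blue box shows lower at (345,290) in the crop. I keep pulling.

```bash
python3 -m inch '0.007 0 0 0 0 0 -1;0.007 0 0 0 0 0 -1;0.007 0 0 0 0 0 -1;0.007 0 0 0 0 0 -1;0.007 0 0 0 0 0 -1;0.007 0 0 0 0 0 -1;0.007 0 0 0 0 0 -1;0.007 0 0 0 0 0 -1'; python3 -m inch '0.007 0 0 0 0 0 -1;0.007 0 0 0 0 0 -1;0.007 0 0 0 0 0 -1;0.007 0 0 0 0 0 -1;0.007 0 0 0 0 0 -1;0.007 0 0 0 0 0 -1;0.007 0 0 0 0 0 -1;0.005 0 0 0 0 0 -1';python3 -m inch '0 0 0 0 0 0 -1;0 0 0 0 0 0 -1'; python3 - <<'E'
from h import *
s=eyes.read_camera("side");t=eyes.read_camera("top");go([520,-22,52],-1.449)
for p in(s,t):
  for q in("blue_tray","blue_loop"): print(q,[(np.round(b["position"],1).tolist(),round(b["conf"],2),onz(p,b["position"],8 if q=="blue_tray" else 60)) for b in eyes.landmark_of(p,q)[:3]])
c=np.zeros((400,800,3),np.uint8);c[:,:400]=cv2.resize(s["pixels"][100:230,250:380],(400,400),interpolation=3);c[:,400:]=cv2.resize(t["pixels"][110:240,330:460],(400,400),interpolation=3)
save("pulled",c)
E
```

```text
t: 11.6
ee_pos: [508.1, 74.3, 51.5]
tcp_rot: [-0.0, 0.663, 0.749, 0.0]
ft_force: [-0.5, -3.9, -3.5]
opening: 29.2
gripper_force: 59.8
t: 12.4
ee_pos: [501.5, 128.0, 51.5]
tcp_rot: [-0.0, 0.663, 0.749, 0.0]
ft_force: [-0.2, -3.7, -3.5]
opening: 29.5
gripper_force: 59.8
t: 12.6
ee_pos: [501.6, 128.1, 51.6]
tcp_rot: [-0.001, 0.662, 0.749, 0.001]
ft_force: [0.6, 0.1, -2.8]
opening: 29.3
gripper_force: 59.8
tcp [501.7 127.7  51.7] toolx yaw 97.0 shift [-1.508e+02 -1.000e-01 -6.000e-01]
turn [ 2.6000e-03  1.2000e-03 -3.1412e+00]
turn [ 0.0008 -0.0017  0.0004]
blue_tray [([325.7, 166.4], 0.66, array([530. , -92.1,   8. ]))]
blue_loop []
blue_tray [([393.5, 193.7], 0.83, array([537.5, -82.2,   8. ]))]
blue_loop [([369.9, 199.0], 0.88, array([515.8, -13. ,  60. ]))]
```

View pics/pulled.png

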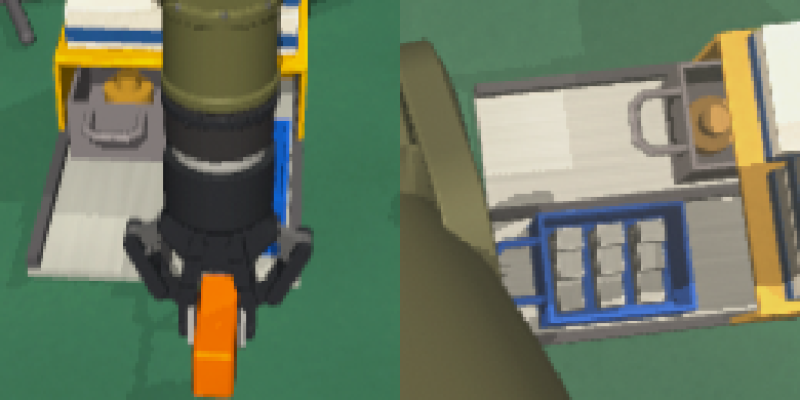

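The blue tray is at about rack x −66, wholly out from under the shelf (box spans 540–693 in the right crop), and the grey tray hasn't moved. Next I slacken, lift and back away.

```bash
python3 -m inch '-0.007 0 0 0 0 0 -1;-0.004 0 0 0 0 0 -1;0 0 -0.01 0 0 0 -1;0 0 -0.02 0 0 0 -1;0 0 -0.015 0 0 0 -1;0 0 0 0 0 0 -1'; python3 -m inch '0.02 0 0 0 0 0 -1;0.03 0 0 0 0 0 -1;0.03 0 0 0 0 0 -1;0.02 0 0 0 0 0 -1;0 0 0 0 0 0 -1'; python3 -m inch '0 0 0.02 0 0 0 -1;0 0 0.025 0 0 0 -1;0 0 0.02 0 0 0 -1;0 0 0.01 0 0 0 -1;0 0 0 0 0 0 -1;0 0 0 0 0 0 -1'
```

```text
t: 13.5
ee_pos: [505.0, 116.7, 99.2]
tcp_rot: [0.001, 0.663, 0.749, 0.002]
ft_force: [0.4, 0.3, -3.0]
opening: 29.3
gripper_force: 59.9
t: 14.0
ee_pos: [490.4, 217.8, 96.2]
tcp_rot: [-0.0, 0.662, 0.75, 0.001]
ft_force: [0.3, 0.2, -3.0]
opening: 28.7
gripper_force: 59.8
t: 14.6
ee_pos: [491.2, 215.5, 22.0]
tcp_rot: [0.0, 0.663, 0.749, 0.001]
ft_force: [0.1, -0.0, -2.6]
opening: 29.2
gripper_force: 59.8
```

```bash
python3 -m inch '0 0 0.004 0 0 0 -1;0 0 0.003 0 0 0 -1;0 0 0.002 0 0 0 -1;0 0 0 0 0 0 -1;0 0 0 0 0 0 -1'
```

```text
t: 15.1
ee_pos: [490.8, 215.7, 12.7]
tcp_rot: [-0.0, 0.663, 0.749, 0.0]
ft_force: [0.8, 0.9, -2.9]
opening: 29.5
gripper_force: 59.8
```

```bash
python3 -m inch '0 0 0.001 0 0 0 -1;0 0 0 0 0 0 -1;0 0 0 0 0 0 -1'; python3 -m inch '0 0 0.001 0 0 0 -1;0 0 0 0 0 0 -1;0 0 0 0 0 0 -1'
```

```text
t: 15.4
ee_pos: [491.0, 215.8, 12.3]
tcp_rot: [0.0, 0.663, 0.749, 0.001]
ft_force: [-2.8, -1.0, 6.1]
opening: 29.2
gripper_force: 60.8
t: 15.7
ee_pos: [491.1, 215.8, 12.2]
tcp_rot: [0.0, 0.663, 0.749, 0.001]
ft_force: [-5.6, -2.0, 16.4]
opening: 28.9
gripper_force: 62.4
```

It's on the bench. I ease off 1 mm, open and retract.

```bash
python3 -m inch '0 0 -0.001 0 0 0 -1;0 0 0 0 0 0 0.2;0 0 0 0 0 0 1;0 0 0 0 0 0 1;0 0 0 0 0 0 1;0 0 0 0 0 0 1;0 0 0 0 0 0 1;0 0 0 0 0 0 1'; python3 -m inch '0 0 -0.01 0 0 0 1;0 0 -0.02 0 0 0 1;0 0 -0.04 0 0 0 1;0 0 -0.05 0 0 0 1;0 0 -0.04 0 0 0 1;0 0 0 0 0 0 1;0 0 0 0 0 0 1;0 0 0 0 0 0 1'
python3 - <<'E'
from h import *
s=eyes.read_camera("side");t=eyes.read_camera("top")
c=np.zeros((400,800,3),np.uint8);c[:,:400]=cv2.resize(s["pixels"][90:300,230:440],(400,400),interpolation=3);c[:,400:]=cv2.resize(t["pixels"][90:280,250:440],(400,400),interpolation=3)
save("end",c)
for p in(s,t):
  for q,z in(("blue_tray",8),("hook_tip",6),("hook",0)): print(q,[(round(b["conf"],2),onz(p,b["position"],z)) for b in eyes.landmark_of(p,q)[:3]])
E
```

```text
t: 16.5
ee_pos: [490.8, 215.7, 11.6]
tcp_rot: [-0.0, 0.663, 0.749, 0.0]
ft_force: [1.0, 0.9, 0.8]
opening: 85.4
gripper_force: 0.0
t: 17.3
ee_pos: [490.0, 215.3, 170.9]
tcp_rot: [-0.0, 0.663, 0.749, -0.0]
ft_force: [1.2, -0.7, 0.1]
opening: 85.7
gripper_force: 0.0
blue_tray [(0.61, array([523.2, -73.4,   8. ]))]
hook_tip [(0.86, array([186.9, 412.6,   6. ])), (0.83, array([503.6,  90.8,   6. ]))]
hook [(0.89, array([489.3, 224.8,   0. ]))]
blue_tray [(0.77, array([524.6, -86.4,   8. ]))]
hook_tip [(0.67, array([179.2, 404.1,   6. ])), (0.64, array([511.5,  88.4,   6. ]))]
hook [(0.77, array([361.1, 404.5,   0. ]))]
```

View pics/end.png

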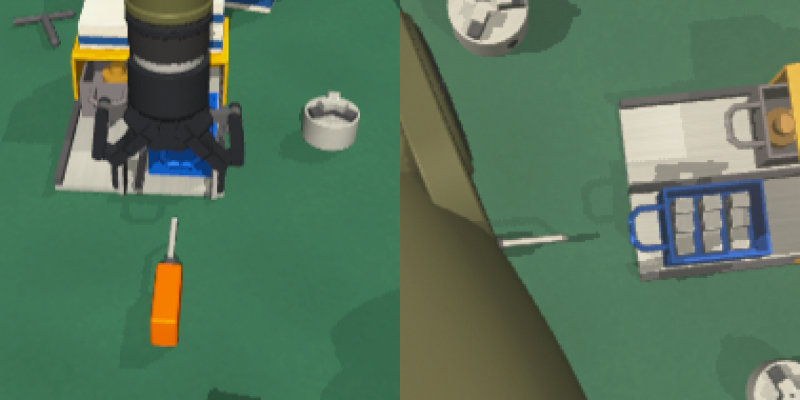

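The hook lies flat on the bench with its tip about 65 mm short of the rack (right crop (568,237), plate edge at 630). The blue tray's box is on the plate and clear of the shelf.

```bash
python3 -c "
from workcell import r
print(r.hand_in())"
```

```text
the job is handed in; nothing more can be done
None
```

I pulled the blue tray out with the small hook, set the hook down on the open bench and handed the job in at about 17 s; no verdict came back, but the last pictures showed the blue tray at about rack x −65 to −80 mm (allowed −27 to −107), and the grey tray looked unmoved.

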